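Feed a tube rack past a sprung gate

ROBOT

A 7-joint arm with a two-finger parallel gripper is mounted at the origin on the work surface. World frame = base frame: x ahead of the robot, y to its left, z up, the work surface at z = 0. Lengths are in m, angles in rad, forces in N, time in s.
With the tool pointing down it reaches from about 0.425 to 0.925 m from the base axis. Payload 6.8 kg.
Tool frame: the origin (TCP) lies on the front face of the gripper's body, between the roots of the fingers; the fingertips stand 73 mm ahead of it and the grasp point (between the pads) lies 54 mm ahead of it (tcp_to_tips is the distance from the TCP to the fingertips, in m); z points along the fingers, x is the direction in which the jaws open and shut, and the axes are right-handed (so a half turn about z gives the same grasp; the last joint's range is limited). The gripper opens to 85 mm and grips with 20 to 120 N. Pads are 22 mm wide; open, the fingers measure 114 mm over their backs; the gripper's body (76 mm by 85 mm) begins 54 mm behind the grasp point. The pads swing forward as they close: fully open they stand 13 mm farther back than shut.
Start: joints at [1.104, 0.477, 0.022, 1.555, -0.011, 1.109, -0.083], TCP at [0.237, -0.632, 0.304] pointing down, gripper open.
Joint ranges: [-2.96, 2.96], [-0.34, 2.1], [-1.41, 1.46], [0.24, 2.44], [-1.37, 4.51], [0.17, 1.92], [-2.96, 2.96]. Speed limits (rad/s): [2.39, 2.39, 3.14, 3.14, 3.14, 3.14, 3.14].

INTERFACE

Orientations are given as a unit quaternion [w, x, y, z].
In Python, from station import get_obs, read_camera, hand_in, look_for, silhouettes, tcp_to_tips gives the robot as it stands. The module is installed in compiled form; this text tells all that it offers.
- The arm moves only by the tool apply_moves, never from a script. Its argument "moves" is a list of rows, each a list of 3 entries, a list of its own where there are three numbers: the shift along the tool's x, y, z in units of 25 mm (1.0 is 25 mm), then the turn, a rotation vector about the tool's x, y, z in units of 10 degrees (1.0 is 10 degrees), then the gripper's target within -1 to 1 (fully open at 1, half-way at 0, shut at -1). In form: [[[dx, dy, dz], [rx, ry, rz], jaw], ...]. A call has 1 to 20 rows; each row is the pose to reach, as a shift and turn from the pose commanded when the call began, along the tool's axes at that moment; what a row does not reach only later rows make up. A row lasts 1/8 s, in which the tool goes at most 62.5 mm and 10.7 degrees, less where a joint would pass 70% of its speed; a pose out of reach is approached as far as the arm can. A call with a gripper value outside its range is refused whole. The fingers move at their own pace and stop on an object; "force" is the grip in N (left out, the last holds). Time passes only in rows, so rows that repeat a pose let the fingers close. It gives the time, the measured TCP pose, the force and the opening at its end, in the units of the state.
- get_obs(): the state, without advancing time (a new reading comes with each control period).
- read_camera(name): name is "side" or "top" or "wrist"; returns a dict with "color" (480x640x3 uint8, red, green, blue), "mtx" (3x3 intrinsics, pixels), "eye" and "rotation" of the camera in the world; the wrist camera has in their place "hand_eye" (4x4, takes a point from camera to tool coordinates, whose origin is the TCP and whose axes are the tool frame's). Camera axes: x right, y up, looking along -z (the intrinsics and any distortion apply to the point x, -y, -z); pixel columns grow to the right and rows downward; lengths in m; the calibration is good to about 2 mm. A picture is of the moment at which its call begins: read the wrist's pose just before it. There is no depth.
- hand_in(): hands the job in, once; it reports no verdict.
Trained networks look in the newest picture that a camera, given by its name, has taken for a name from the list of things; names that differ only in an ending like _2 or _b are one class to them, and where a whole thing is asked for, a point or a joint stands for the part that bears it (a point fixed in the world has none). Each returns a list of dicts, best first, with "conf" (0 to 1); they miss things now and then, are a little off and sometimes report something else, mostly with a low value. They report only what shows in the picture. A call takes as long as a camera call. They do not tell look-alikes from the thing itself.
- look_for(camera, query): "pixel" ([row, column] in pixels, amid what is visible of it).
- silhouettes(camera, query): "mask" (480x640 bool, what is visible of it) and "pixel" ([row, column] in pixels, amid what is visible of it).
The state is a dict: "t": time; "q": joint angles; "joint_vel": joint speeds; "joint_torque": joint torques, N m; "eef_pos": TCP position; "tool_rot": TCP orientation; "contact_force": force on the tool from outside, world axes, zero at the start; "torque": the same for the moment, N m; "gripper_width": opening from 0.0 (shut) to 1.0 (fully open).
Only numpy, scipy, OpenCV 4.12 (cv2) and the standard library are available. Lean on these libraries where they do the work, as an engineer would, in place of code of your own. Each camera call takes 0.05 s, during which the arm holds its last target.

TASK

With one fingertip press down the long rail beside the loading chute so that the sprung gate arm swings out of the way, and while holding it open use the other finger to push the tube rack smoothly along the chute, past the gate, until it is home against the end stop; keep the gate held open until the rack is home, so that the arm never touches the rack. Then draw the fingers back and let go so that the gate shuts behind the rack. Only push: do not pinch, lift or tip the rack, and leave everything else where it is.

Things in the scene. Friction and masses are not known exactly. Their poses are not given: they have to be found in the camera images.
- chute: fixed open-topped grey metal chute. Origin on the table under its centre line, at the gate arm. x = the rack's way of travel, y = left of it, z up. Floor from x -210 to +120 mm, its top at z 6. Side walls 4 mm thick, inner faces at y -33 and +33, tops at z 26, open at the -x end; the right (-y) wall has a gap at the gate. Hinge posts 43 mm high at y -58, x -193 and +57, on a 6 mm foot to y -81
- stop (a point): middle of the end stop plate's near face, where the rack's front ends up: chute x +114 mm, y 0, z 25 mm above the table; the plate's top is at z 40 mm
- rack: loose white rack with eight capped tubes fixed in it, 0.25 to 0.5 kg, 100 mm long (its x, along the chute's x), 60 mm wide, body 46 mm tall, caps to 56 mm. Origin at the centre of its underside, on the chute floor short of the gate. Home against the end stop, its origin is at chute x +64 mm and its rear face 14 mm past the gate plane
- gate (a joint): angle (rad) of the sprung hinge carrying gate arm and treadle rail as one rigid piece: 0 shut, 1.31 hard stop. Pressing the rail down increases it; from about 1.06 the arm is clear of the rack. The spring shuts it when let go; the rack cannot push it open. Hinge axis along the chute's x at chute y -58, z 32 mm
- gate_tip (a point): steel bar 46 mm long and 8 mm thick, from the hinge axis over the right wall into the chute, at chute x -4 to +4 mm. Shut, it ends at chute y -12 mm, 36 mm above the table, and blocks the rack; open, it stands nearly upright beside the chute, top about 80 mm above the table. This point: the end of the bar, moving with it
- rail (a point): round rail, 16 mm thick, parallel to the chute on its right side, from chute x -180 to +45 mm, centre line 30 mm from the hinge axis. Shut: centre line at chute y -83 mm, top 57 mm above the table. At 1.2 rad: y -84 mm, top 24 mm (y -88 midway). Needs about 3 to 6 N; a fingertip can slide along it while pressing. This point: middle of its length on its centre line (chute x -67), moving with it
- vial_a: bystander: clear screw-cap vial, 28 mm across, 55 mm tall; loose on the table near the chute; leave alone. Origin at its underside
- vial_b: bystander: amber screw-cap vial, 28 mm across, 55 mm tall; loose on the table near the chute; leave alone. Origin at its underside
- dish: bystander: clear plastic dish, 60 mm across, 14 mm tall; loose on the table near the chute; leave alone. Origin at its underside
- comb: bystander: brown block of honeycomb, 75 x 35 x 22 mm; loose on the table near the chute; leave alone. Origin at its underside
- beaker: bystander: small glass beaker, 56 mm across, 65 mm tall; loose on the table near the chute; leave alone. Origin at its underside
- forceps: bystander: steel forceps lying flat, 120 mm long, 6 mm high; loose on the table near the chute; leave alone. Origin at its underside
- driver: bystander: small screwdriver with a black handle, lying flat, 130 mm long; loose on the table near the chute; leave alone. Origin at its underside
There are look-alikes about, which are no part of the job. Leave any green or purple look-alike of the rack alone.

How it is judged:
On the way, in this order (a step that is already met when the one before it is completed fails the run):
1. a finger holds the gate open by the rail while the rack is still short of it (value of joint gate above 1 rad and contact force between the fingers and gate above 0.3 N and x of rack in the frame of chute below -0.058 m), for 0.1 s.
2. the rack is halfway past the gate, which a finger holds open (value of joint gate above 1 rad and contact force between the fingers and gate above 0.3 N and x of rack in the frame of chute above -0.01 m).
3. the rack is home against the end stop with the gate still held open (value of joint gate above 1 rad and contact force between the fingers and gate above 0.3 N and x of rack in the frame of chute above 0.058 m), for 0.1 s.
At the end, for the whole second after the job is handed in: the rack stands flat in the chute with its front within 6 mm of the end stop (origin at chute x 58 to 68 mm), at rest, and the gate is shut behind it (below 0.1 rad), with everything let go (x of rack in the frame of chute between 0.058 and 0.068 m and y of rack in the frame of chute between -0.008 and 0.008 m and z of rack in the frame of chute between 0.002 and 0.01 m and angle between rack's own z axis and vertical below 0.06 rad and angle between the x axis of rack and the x axis of chute, either way round below 0.12 rad and value of joint gate below 0.1 rad and linear speed of rack below 0.01 m/s); the robot touches nothing.
It fails at once if the gate arm touches the rack (contact force between gate and rack above 0.5 N).
It fails at once if the rack is lifted or tipped (z of rack in the frame of chute above 0.014 m or angle between rack's own z axis and vertical above 0.2 rad).
It fails at once if the rack is shoved (faster than 0.3 m/s) (linear speed of rack above 0.3 m/s).
It fails at once if a bystander is moved by more than 20 mm (distance of any of vial_a, vial_b, dish, comb, beaker, forceps, driver from where it was at the start of the episode above 0.02 m).
It also fails if it takes over 45 s, if anything falls off the work surface, if the arm or the gripper's body presses on something with over 40 N, if the wrist force passes 120 N, or if a joint passes its speed limit or range.

## Working session

There is one attempt and no reset: what is moved stays moved. The work goes in short steps, Python scripts to look and compute and a tool call to move; the robot and the scene stay as the last step left them, time stands still between calls to the robot, and variables do not carry over. Pictures are saved under pics/ and viewed, and the job is handed in when it is done.

Besides the shell and the picture viewer there is one more tool, called after "Emit:" as name(argument=value, ...) on one line, values as JSON. apply_moves: Moves the arm, as the interface text tells. Its arguments: {"type":"object","properties":{"moves":{"type":"array"},"force":{"type":"number"}},"required":["moves"]}

```bash
mkdir -p pics
python3 - <<'E'
from station import *
import cv2
o=get_obs()
for k in o: print(k,o[k])
print(tcp_to_tips)
for c in ["side","top","wrist"]:
    r=read_camera(c); cv2.imwrite(f"pics/{c}0.png",r["color"][:,:,::-1])
    print(c,{k:r[k] for k in r if k!="color"})
E
```

```text
t 0.0
q [ 1.10388846  0.47780574  0.02235103  1.55645397 -0.01151032  1.10932672
 -0.08312285]
joint_vel [-6.55986437e-04  1.14700011e-03  1.12827082e-03  7.79568763e-05
  5.89393531e-04  1.06364934e-03 -3.98134756e-04]
joint_torque [-5.14297535e-04 -5.96445680e+01  1.60787936e+00 -2.81189203e+01
  1.26033212e-02  9.27667221e-03 -2.54872288e-05]
eef_pos [ 0.23685798 -0.63157858  0.30292098]
tool_rot [-4.74286819e-04  8.21931323e-01 -5.69585841e-01 -8.03162485e-04]
contact_force [ 0.17453494 -0.4883747  -0.70454913]
torque [-0.01290487  0.02173633 -0.05547329]
gripper_width 0.9967963834778895
0.0726
side {'mtx': array([[589.14344952,   0.        , 318.07627727],
       [  0.        , 589.14344952, 234.68766317],
       [  0.        ,   0.        ,   1.        ]]), 'eye': array([0.48023885, 0.67498975, 0.58926181]), 'rotation': array([-0.07276858, -0.03584852,  0.45138458,  0.88863467])}
top {'mtx': array([[496.82148671,   0.        , 322.5288548 ],
       [  0.        , 496.82148671, 234.89958425],
       [  0.        ,   0.        ,   1.        ]]), 'eye': array([ 0.5335876 , -0.01972071,  0.85458461]), 'rotation': array([ 0.70810473,  0.02357497, -0.02742344, -0.70518073])}
wrist {'mtx': array([[335.9499861 ,   0.        , 319.00749523],
       [  0.        , 335.9499861 , 237.24303708],
       [  0.        ,   0.        ,   1.        ]]), 'hand_eye': array([[ 9.99999626e-01, -4.91983070e-04, -7.11419838e-04,
         5.39885994e-04],
       [-6.86039602e-04, -9.52053563e-01, -3.05930618e-01,
        -7.78480670e-02],
       [-5.26797106e-04,  3.05930992e-01, -9.52053544e-01,
        -6.92646398e-02],
       [ 0.00000000e+00,  0.00000000e+00,  0.00000000e+00,
         1.00000000e+00]])}
```

View pics/top0.png

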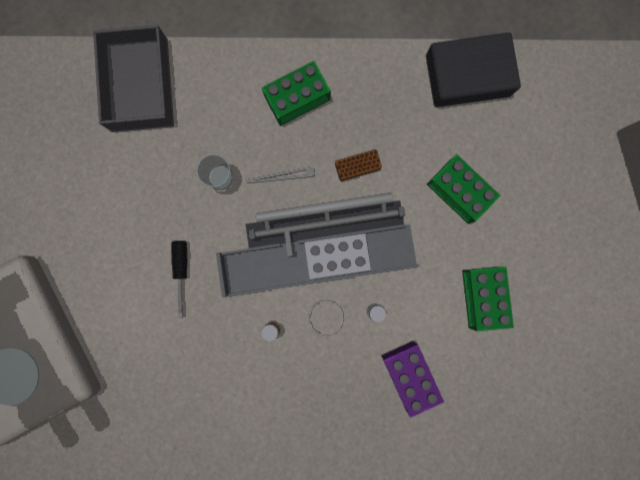

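View pics/side0.png

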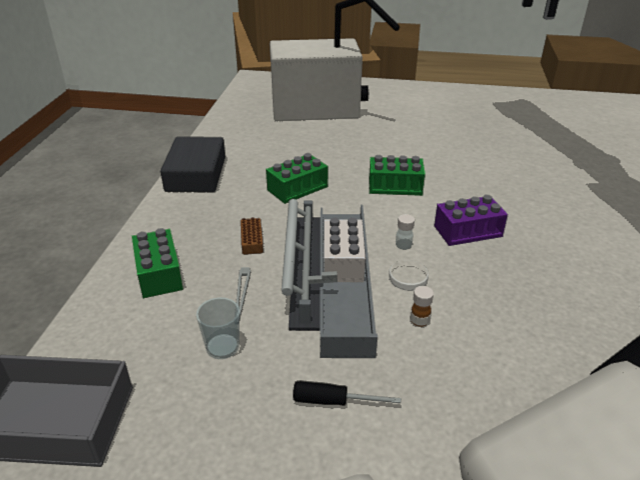

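View pics/wrist0.png

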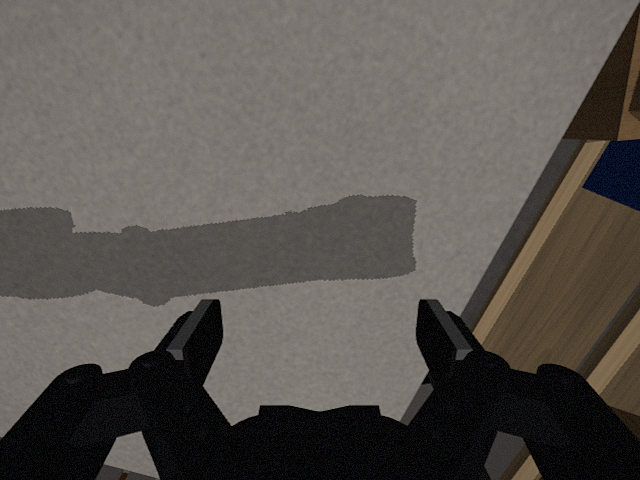

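The white rack sits in the chute at top (338,256). The chute's end stop is at the left (222,272), and the rail is above it from (258,216) to (392,198). The green and purple racks are look-alikes. Next I'll enlarge for keypoints.

Run:
```python
import cv2
a=cv2.imread("pics/top0.png")[180:310,205:425]
cv2.imwrite("pics/top0z.png",cv2.convertScaleAbs(cv2.resize(a,None,fx=3.6,fy=3.6,interpolation=cv2.INTER_CUBIC),alpha=1.6))
a=cv2.imread("pics/side0.png")[190:365,260:400]
cv2.imwrite("pics/side0z.png",cv2.convertScaleAbs(cv2.resize(a,None,fx=3.4,fy=3.4,interpolation=cv2.INTER_CUBIC),alpha=1.5))
```

```text
(no output)
```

View pics/top0z.png

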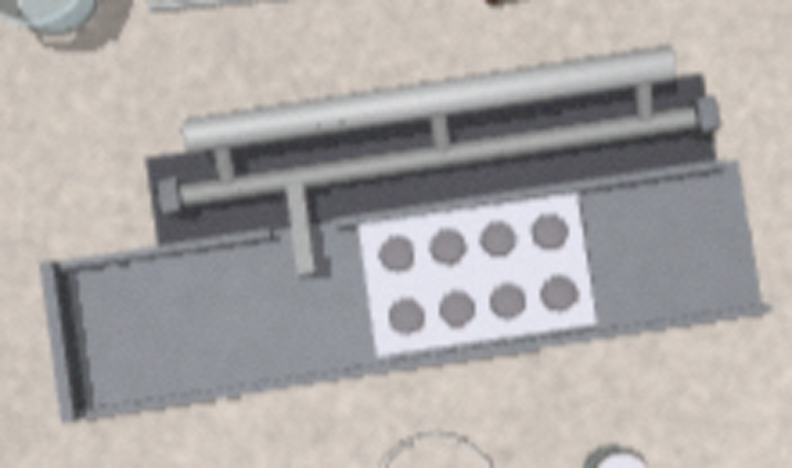

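View pics/side0z.png

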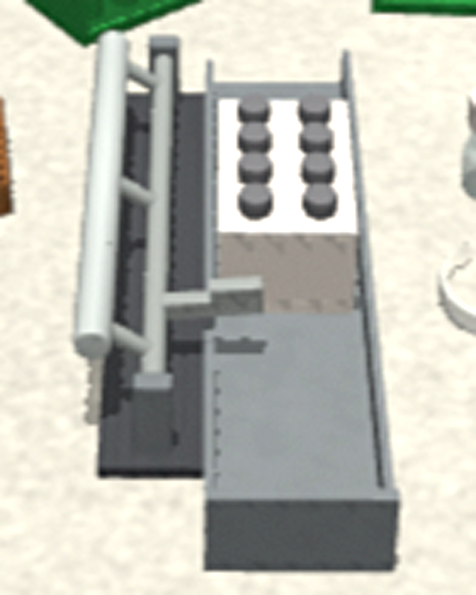

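```bash
cat > h.py <<'E'
import numpy as np
from scipy.spatial.transform import Rotation as R
from scipy.optimize import least_squares
K={"side":(589.14344952,318.07627727,234.68766317),"top":(496.82148671,322.5288548,234.89958425)}
E={"side":([0.48023885,0.67498975,0.58926181],[-0.07276858,-0.03584852,0.45138458,0.88863467]),
"top":([0.5335876,-0.01972071,0.85458461],[0.70810473,0.02357497,-0.02742344,-0.70518073])}
def proj(c,P):
    f,cx,cy=K[c];e,q=E[c]
    p=(np.atleast_2d(P)-e)@R.from_quat(q,scalar_first=True).as_matrix()
    return np.c_[cx+f*p[:,0]/-p[:,2], cy-f*p[:,1]/-p[:,2]]
def c2w(par,P):
    P=np.atleast_2d(P);c,s=np.cos(par[2]),np.sin(par[2])
    return np.c_[par[0]+c*P[:,0]-s*P[:,1],par[1]+s*P[:,0]+c*P[:,1],P[:,2]]
E
python3 - <<'E'
from h import *
T=lambda x,y:(205+x/3.6,180+y/3.6)
S=lambda x,y:(260+x/3.4,190+y/3.4)
top=[((114,-37,40),T(57,265)),((114,37,40),T(78,418)),((-210,-37,26),T(737,163)),((-210,37,26),T(770,308)),((45,-83,49),T(186,135)),((-180,-83,49),T(673,63)),((57,-58,43),T(169,194)),((-193,-58,43),T(708,113)),((0,-12,38),T(305,275))]
side=[((120,-37,40),S(205,497)),((120,37,40),S(398,497)),((120,-37,0),S(205,570)),((120,37,0),S(396,570)),((45,-83,49),S(93,340)),((-180,-83,49),S(112,38)),((57,-58,43),S(153,380)),((-193,-58,43),S(163,42)),((-210,-35,26),S(210,62)),((-210,35,26),S(346,52))]
rt=[((50,-30,52),T(359,226)),((-50,-30,52),T(580,195)),((-50,30,52),T(596,322)),((50,30,52),T(377,355))]
rs=[((50,-30,52),S(218,232)),((50,30,52),S(356,232)),((-50,30,52),S(352,100)),((-50,-30,52),S(218,98))]
def res(p,which="both"):
    r=[]
    for c,l,l2 in(("top",top,rt),("side",side,rs)):
        if which not in("both",c):continue
        P=np.array([a for a,_ in l])/1000;r.append(proj(c,c2w(p,P))-np.array([b for _,b in l]))
        P=np.array([a for a,_ in l2])/1000;P[:,0]+=p[3];P[:,1]+=p[4];r.append(proj(c,c2w(p,P))-np.array([b for _,b in l2]))
    return np.concatenate(r)
for w in("both","top","side"):
    s=least_squares(lambda p:res(p,w).ravel(),[.5,0.07,1.5,-.08,0],loss="soft_l1")
    print(w,s.x.round(4));
    if w=="both": print(res(s.x).round(1).tolist())
E
```

```text
both [ 5.4460e-01  2.6300e-02  1.7277e+00 -7.6300e-02 -1.0000e-03]
[[-1.4, -1.4], [-0.9, 1.0], [3.1, -2.2], [1.2, 1.2], [-0.2, 0.1], [0.7, -0.6], [-0.1, 0.3], [0.7, -0.3], [0.9, 0.3], [-0.2, -0.4], [-0.6, -1.2], [0.9, 0.2], [0.4, 0.6], [-0.2, 0.6], [1.0, 0.9], [-0.3, 0.5], [-0.3, 0.8], [-0.6, 2.0], [0.3, 1.3], [-0.2, -0.4], [0.4, -1.0], [-0.0, -3.9], [0.1, -0.8], [0.4, -0.1], [0.7, 0.1], [-1.8, 0.1], [0.2, 0.5]]
top [ 5.4460e-01  2.7100e-02  1.7253e+00 -7.6900e-02 -9.0000e-04]
side [ 5.4470e-01  2.5400e-02  1.7283e+00 -7.5800e-02 -1.2000e-03]
```

```bash
cat >> h.py <<'E'
CH=[0.5446,0.0265,1.7270]
def Rt(alpha):
    c,s=np.cos(CH[2]),np.sin(CH[2])
    return np.array([[s,-c,0],[-c,-s,0],[0,0,-1]]).T@R.from_euler('x',alpha,degrees=True).as_matrix()
def goal(cx,cy,z,L,alpha):
    "TCP for mid of leading tip edge (tool y=-11) at chute cx, cy, trailing edge lowest at z"
    M=Rt(alpha)
    lead=c2w(CH,[[cx,cy,0]])[0]
    tcp=lead-M@np.array([0,-.011,L])
    tcp[2]=z-(M@np.array([0,.011,L]))[2]
    return tcp,M
def delta(o,tcp,M):
    R0=R.from_quat(o["tool_rot"],scalar_first=True).as_matrix()
    return (R0.T@(tcp-o["eef_pos"])/.025).round(3),(np.degrees(R.from_matrix(R0.T@M).as_rotvec())/10).round(3)
E
python3 - <<'E'
from h import *
from station import *
o=get_obs()
t,M=goal(-.142,-.043,.14,.062,15)
print(t,M.round(3)); print(delta(o,t,M))
E
```

```text
[ 0.61331664 -0.13342891  0.20273441] [[ 0.988  0.15  -0.04 ]
 [ 0.156 -0.954  0.256]
 [ 0.    -0.259 -0.966]]
(array([-13.369, -21.096,   4.034]), array([ 1.253, -1.019, -7.792]))
```

Emit:
apply_moves(moves=[[[-2.0,-3.1,0.5],[0.2,-0.15,-1.2],0.67],[[-4.0,-6.2,1.0],[0.4,-0.3,-2.4],0.67],[[-5.5,-8.6,1.5],[0.5,-0.4,-3.3],0.67],[[-7.0,-11.0,2.0],[0.7,-0.5,-4.2],0.67],[[-8.5,-13.4,2.5],[0.8,-0.65,-5.1],0.67],[[-10.0,-15.8,3.0],[0.95,-0.77,-6.0],0.67],[[-11.5,-18.2,3.5],[1.1,-0.9,-6.9],0.67],[[-13.37,-21.1,4.03],[1.253,-1.019,-7.79],0.67],[[-13.37,-21.1,4.03],[1.253,-1.019,-7.79],0.67],[[-13.37,-21.1,4.03],[1.253,-1.019,-7.79],0.67],[[-13.37,-21.1,4.03],[1.253,-1.019,-7.79],0.67],[[-13.37,-21.1,4.03],[1.253,-1.019,-7.79],0.67]])

```text
t: 1.65
eef_pos: [0.6134, -0.1335, 0.2027]
tool_rot: [-0.129, 0.988, 0.078, -0.011]
contact_force: [0.2, -0.3, 0.0]
gripper_width: 0.837
```

Run:
```python
from station import *
import cv2
o=get_obs();print(o["eef_pos"],o["tool_rot"],o["gripper_width"],o["q"],o["contact_force"])
for c in ["side","wrist","top"]:
    r=read_camera(c); cv2.imwrite(f"pics/{c}1.png",cv2.convertScaleAbs(r["color"][:,:,::-1],alpha=1.5))
```

```text
[ 0.6134232  -0.13354313  0.20265995] [-0.12949203  0.98847031  0.07776739 -0.01051119] 0.8365752966754457 [ 0.55011412  0.60248428 -0.47709424  1.67406442  0.0170408   0.99707504
  0.28437846] [ 0.19949181 -0.32599337  0.04987849]
```

View pics/side1.png

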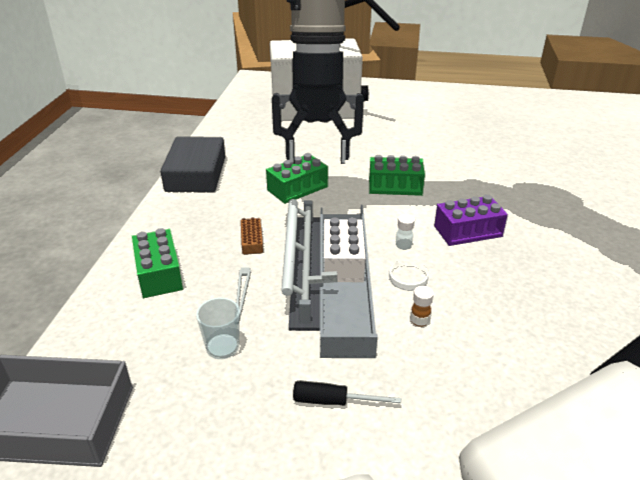

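View pics/wrist1.png

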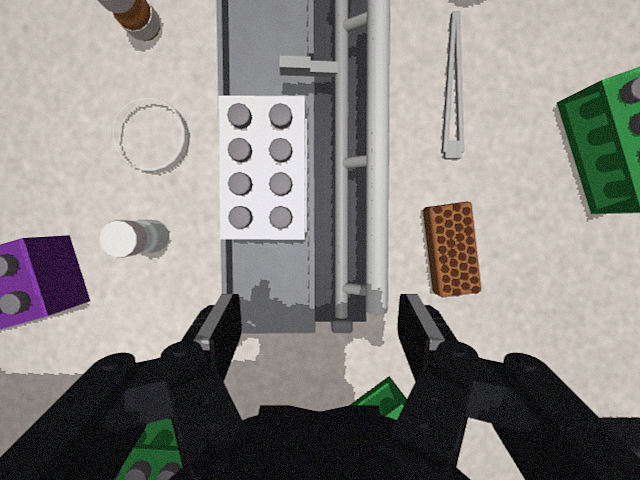

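View pics/top1.png

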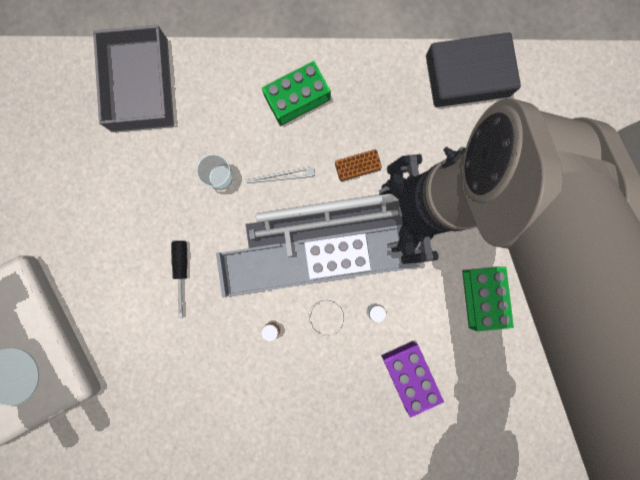

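Run:
```python
from h import *
from station import *
import cv2
o=get_obs();M=R.from_quat(o["tool_rot"],scalar_first=True).as_matrix()
a=cv2.imread("pics/side1.png")[90:190,250:390]
a=cv2.resize(a,None,fx=5.5,fy=5.5,interpolation=cv2.INTER_CUBIC)
for L,col in((.060,(0,0,255)),(.066,(0,255,0)),(.072,(255,0,0))):
  for x in(-.045,-.0355,.0355,.045):
    for y in(-.011,.011):
      u,v=proj("side",o["eef_pos"]+M@[x,y,L])[0]
      cv2.circle(a,(int((u-249.5)*5.5),int((v-89.5)*5.5)),2,col,-1)
cv2.imwrite("pics/side1z.png",a)
```

```text
(no output)
```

View pics/side1z.png

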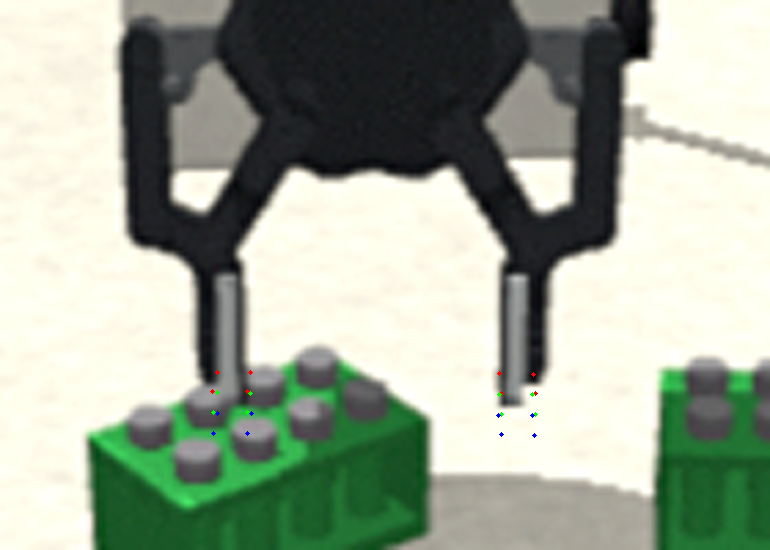

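Run:
```python
from h import *
from station import *
o=get_obs()
for z in(.066,.057,.024): print(z,delta(o,*goal(-.142,-.046,z,.063,15)))
```

```text
0.066 (array([0.158, 0.658, 2.863]), array([ 0.015, -0.002, -0.02 ]))
0.057 (array([0.158, 0.75 , 3.211]), array([ 0.015, -0.002, -0.02 ]))
0.024 (array([0.158, 1.088, 4.487]), array([ 0.015, -0.002, -0.02 ]))
```

Emit:
apply_moves(moves=[[[0.05,0.22,1.0],[0,0,0],0.67],[[0.1,0.44,2.0],[0,0,0],0.67],[[0.16,0.66,2.86],[0,0,0],0.67],[[0.16,0.66,2.86],[0,0,0],0.67],[[0.16,0.66,2.86],[0,0,0],0.67]])

```text
t: 2.42
eef_pos: [0.6176, -0.1312, 0.1306]
tool_rot: [-0.129, 0.989, 0.077, -0.009]
contact_force: [-0.0, 0.3, -0.1]
gripper_width: 0.84
```

Run:
```python
from station import *
import cv2
o=get_obs();print(o["eef_pos"],o["tool_rot"],o["contact_force"])
r=read_camera("side"); cv2.imwrite("pics/side2.png",cv2.resize(cv2.convertScaleAbs(r["color"][130:300,240:420,::-1],alpha=1.5),None,fx=4,fy=3.5,interpolation=cv2.INTER_CUBIC))
r=read_camera("wrist"); cv2.imwrite("pics/wrist2.png",cv2.convertScaleAbs(r["color"][:,:,::-1],alpha=1.5))
```

```text
[ 0.61757003 -0.13122895  0.13057439] [-0.12936628  0.98856498  0.07690634 -0.00943708] [-0.00571827  0.33478807 -0.05996565]
```

View pics/side2.png

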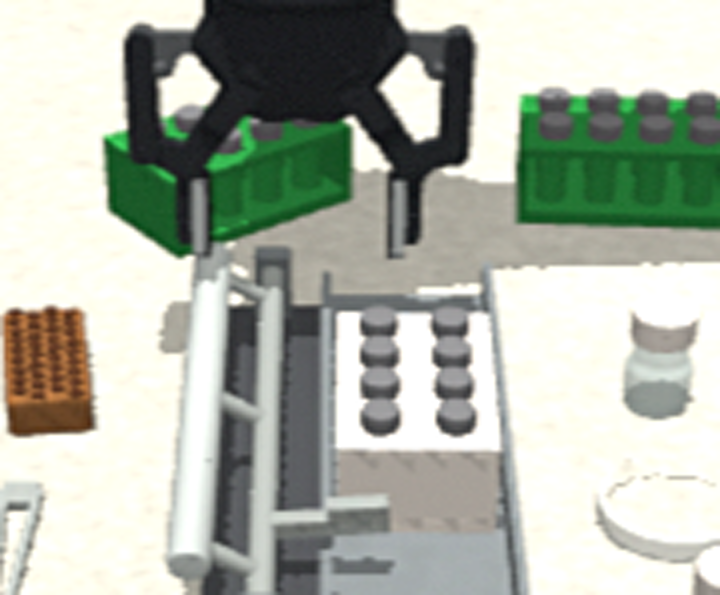

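View pics/wrist2.png

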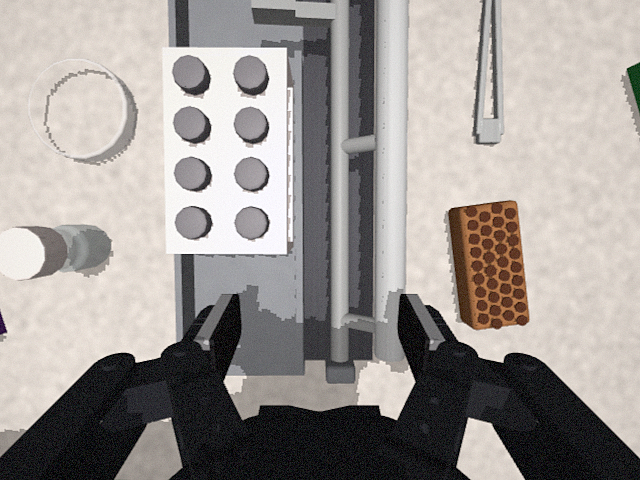

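Emit:
apply_moves(moves=[[[-0.12,0,0],[0,0,0],0.67],[[-0.12,0.06,0.23],[0,0,0],0.67],[[-0.12,0.12,0.46],[0,0,0],0.67],[[-0.12,0.18,0.69],[0,0,0],0.67],[[-0.12,0.18,0.69],[0,0,0],0.67]])

```text
t: 3.15
eef_pos: [0.616, -0.1309, 0.1127]
tool_rot: [-0.129, 0.989, 0.077, -0.008]
contact_force: [2.5, 1.0, 4.1]
gripper_width: 0.835
```

Run:
```python
from station import *
import cv2
o=get_obs();print(o["eef_pos"],o["tool_rot"],o["contact_force"])
r=read_camera("side"); cv2.imwrite("pics/side3.png",cv2.resize(cv2.convertScaleAbs(r["color"][130:300,240:420,::-1],alpha=1.5),None,fx=4,fy=3.5,interpolation=cv2.INTER_CUBIC))
```

```text
[ 0.61602103 -0.13086896  0.11272828] [-0.12940674  0.98853985  0.07732005 -0.00802981] [2.49829242 0.9631249  4.1108468 ]
```

View pics/side3.png

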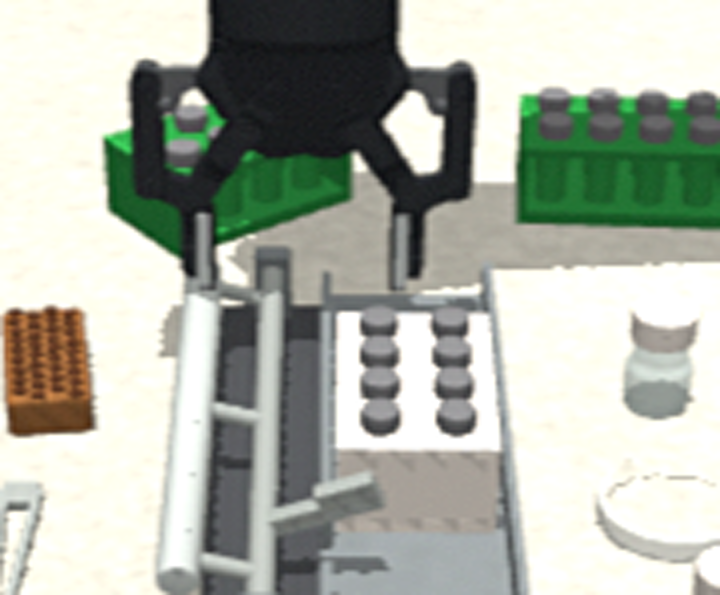

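Emit:
apply_moves(moves=[[[0.08,0.06,0.23],[0,0,0],0.67],[[0.08,0.12,0.46],[0,0,0],0.67],[[0.08,0.18,0.7],[0,0,0],0.67],[[0.08,0.23,0.87],[0,0,0],0.67],[[0.08,0.23,0.87],[0,0,0],0.67],[[0.08,0.23,0.87],[0,0,0],0.67]])

```text
t: 3.95
eef_pos: [0.6158, -0.1308, 0.0893]
tool_rot: [-0.13, 0.989, 0.077, -0.01]
contact_force: [0.6, -0.4, 5.1]
gripper_width: 0.837
```

Run:
```python
from station import *
import cv2
o=get_obs();print(o["eef_pos"],o["tool_rot"],o["contact_force"])
r=read_camera("side"); cv2.imwrite("pics/side4.png",cv2.resize(cv2.convertScaleAbs(r["color"][130:300,240:420,::-1],alpha=1.5),None,fx=4,fy=3.5,interpolation=cv2.INTER_CUBIC))
r=read_camera("wrist"); cv2.imwrite("pics/wrist4.png",cv2.convertScaleAbs(r["color"][:,:,::-1],alpha=1.5))
```

```text
[ 0.61578272 -0.13084966  0.0893418 ] [-0.12954052  0.98851018  0.077192   -0.0104059 ] [ 0.6454875  -0.38444029  5.07045581]
```

View pics/side4.png

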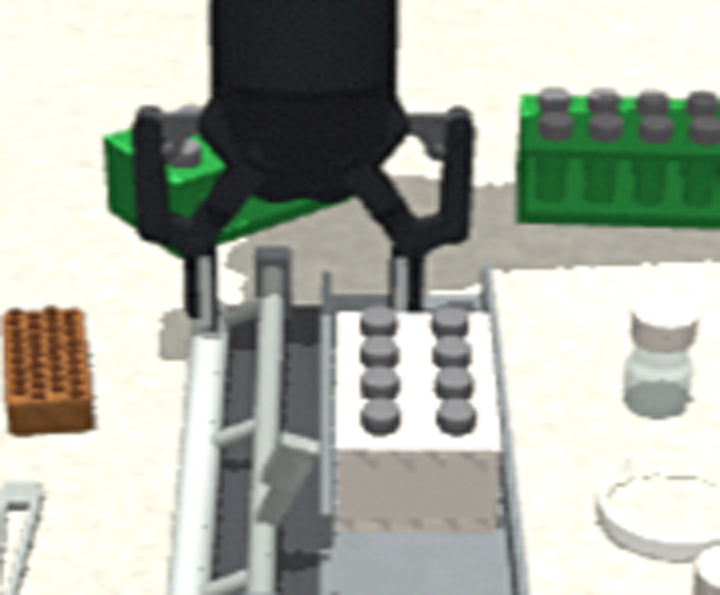

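View pics/wrist4.png

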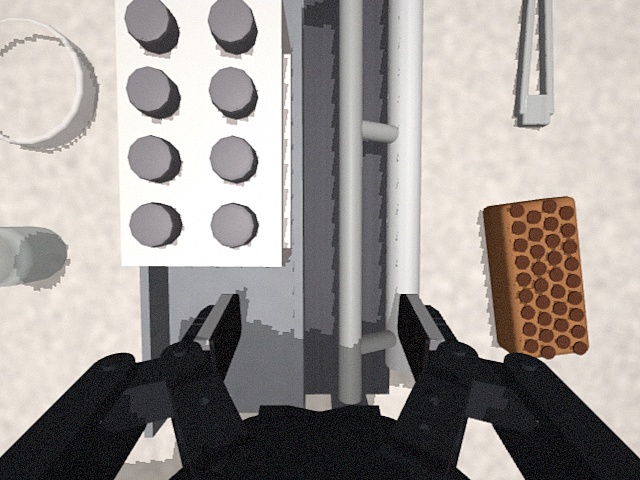

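Run:
```python
from h import *
import cv2
a=cv2.imread("pics/side4.png")
f=lambda P:[(int((u-239.5)*4),int((v-129.5)*3.5)) for u,v in proj("side",c2w(CH,P))]
cols={1.0:(0,0,255),1.1:(0,255,255),1.2:(0,255,0),1.3:(255,0,0)}
for th,c in cols.items():
    P=[]
    for t in(-.004,.004):
      an=.0+th; cu=np.array([np.cos(an),np.sin(an)]);n=np.array([-cu[1],cu[0]])
      p=np.array([-.058,.032])+.046*cu+(t+.004)*n   # bar centred z36 shut
      for x in(-.004,.004): P.append([x,*p])
    for q in f(P): cv2.circle(a,q,2,c,-1)
    an=np.radians(145.8)+th; P=[[.045,-.058+.0302*np.cos(an),.032+.0302*np.sin(an)]]
    P=[[-.1,-.058+.0302*np.cos(an),.032+.0302*np.sin(an)]]
    print(th,P,f(P))
    cv2.circle(a,f(P)[0],3,c,-1)
cv2.imwrite("pics/side4o.png",cv2.resize(a[280:595,120:420],None,fx=2.4,fy=1.9,interpolation=cv2.INTER_CUBIC))
```

```text
1.0 [[-0.1, np.float64(-0.0857794819267251), np.float64(0.020153465321759555)]] [(201, 404)]
1.1 [[-0.1, np.float64(-0.08445802019400324), np.float64(0.017439328057616398)]] [(205, 408)]
1.2 [[-0.1, np.float64(-0.08287219866936159), np.float64(0.014870676214403324)]] [(209, 413)]
1.3 [[-0.1, np.float64(-0.08103786235727144), np.float64(0.012473174912254276)]] [(214, 417)]
```

View pics/side4o.png

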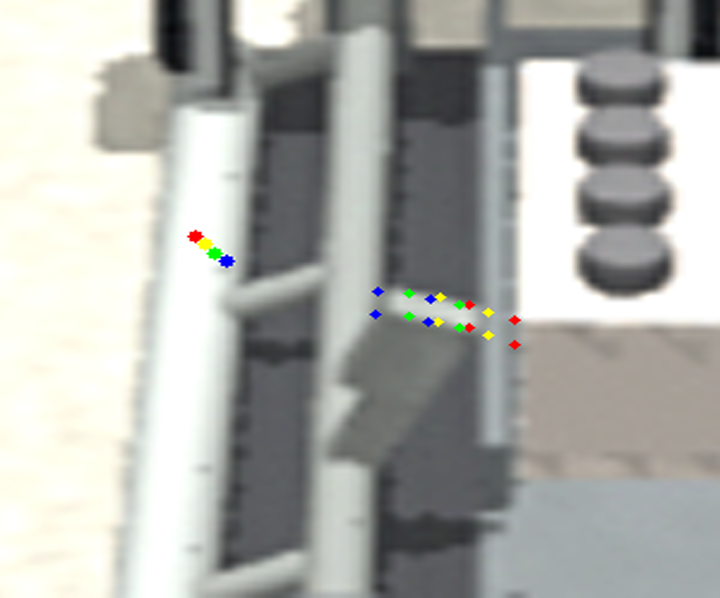

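Run:
```python
from h import *
from station import *
o=get_obs();M=R.from_quat(o["tool_rot"],scalar_first=True).as_matrix()
C,S=np.cos(CH[2]),np.sin(CH[2])
for n,p in(("presser lead",[.039,-.011,.063]),("presser trail",[.039,.011,.063]),("pusher lead",[-.039,-.011,.063]),("tcp",[0,0,0])):
    w=o["eef_pos"]+M@p; d=w-[CH[0],CH[1],0]
    print(n,(np.array([C*d[0]+S*d[1],-S*d[0]+C*d[1],d[2]])*1000).round(1))
print((M.T@[C,S,0]).round(4), (M.T@Rt(15)).round(3))
```

```text
presser lead [-139.7  -84.9   31.4]
presser trail [-160.9  -84.9   25.8]
pusher lead [-139.7   -6.9   31.5]
tcp [-166.5  -45.9   89.5]
[-3.000e-04 -9.662e-01  2.576e-01] [[ 1.     0.     0.   ]
 [-0.     1.    -0.001]
 [-0.     0.001  1.   ]]
```

Emit:
apply_moves(moves=[[[0,-0.15,0.04],[0,0,0],0.67],[[0,-0.35,0.093],[0,0,0],0.67],[[0,-0.58,0.155],[0,0,0],0.67],[[0,-0.85,0.227],[0,0,0],0.67],[[0,-1.1,0.293],[0,0,0],0.67],[[0,-1.35,0.36],[0,0,0],0.67],[[0,-1.5,0.4],[0,0,0],0.67],[[0,-1.5,0.4],[0,0,0],0.67]])

```text
t: 5.05
eef_pos: [0.6102, -0.0924, 0.0896]
tool_rot: [-0.129, 0.989, 0.077, -0.01]
contact_force: [0.7, -3.3, 3.3]
gripper_width: 0.834
```

Run:
```python
from station import *
import cv2
o=get_obs();print(o["eef_pos"],o["tool_rot"],o["contact_force"])
r=read_camera("side"); cv2.imwrite("pics/side5.png",cv2.resize(cv2.convertScaleAbs(r["color"][130:300,240:420,::-1],alpha=1.5),None,fx=4,fy=3.5,interpolation=cv2.INTER_CUBIC))
```

```text
[ 0.61024785 -0.09235452  0.08958391] [-0.12920456  0.98854186  0.07743392 -0.00975463] [ 0.70350697 -3.2963761   3.27823162]
```

View pics/side5.png

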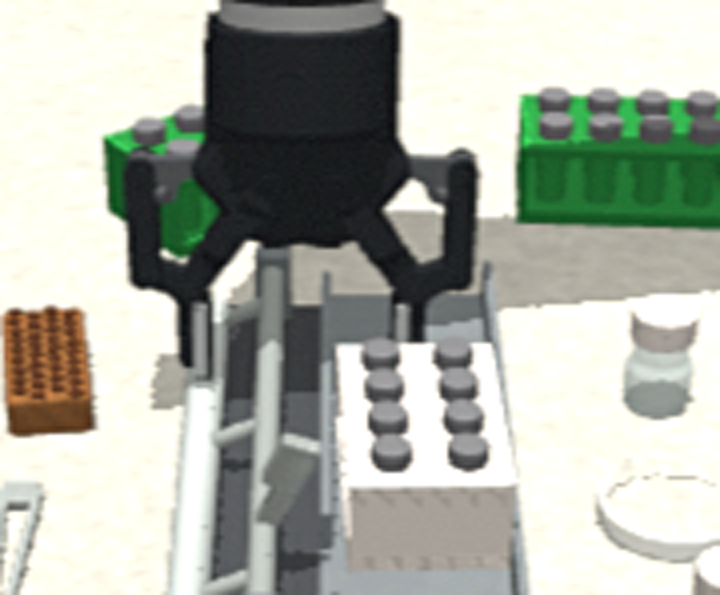

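Emit:
apply_moves(moves=[[[0,-0.15,0.04],[0,0,0],0.67],[[0,-0.38,0.101],[0,0,0],0.67],[[0,-0.65,0.173],[0,0,0],0.67],[[0,-0.92,0.245],[0,0,0],0.67],[[0,-1.19,0.317],[0,0,0],0.67],[[0,-1.46,0.389],[0,0,0],0.67],[[0,-1.73,0.461],[0,0,0],0.67],[[0,-2.0,0.533],[0,0,0],0.67],[[0,-2.27,0.605],[0,0,0],0.67],[[0,-2.54,0.677],[0,0,0],0.67],[[0,-2.81,0.749],[0,0,0],0.67],[[0,-3.0,0.8],[0,0,0],0.67],[[0,-3.0,0.8],[0,0,0],0.67]])

```text
t: 6.72
eef_pos: [0.5981, -0.0157, 0.0895]
tool_rot: [-0.129, 0.989, 0.077, -0.01]
contact_force: [1.2, -3.4, 3.1]
gripper_width: 0.836
```

Run:
```python
from station import *
from h import *
import cv2
o=get_obs();print(o["eef_pos"],o["tool_rot"],o["contact_force"])
M=R.from_quat(o["tool_rot"],scalar_first=True).as_matrix()
C,S=np.cos(CH[2]),np.sin(CH[2])
w=o["eef_pos"]+M@[-.039,-.011,.063]; d=w-[CH[0],CH[1],0]
print((np.array([C*d[0]+S*d[1],-S*d[0]+C*d[1],d[2]])*1000).round(1))
r=read_camera("side"); cv2.imwrite("pics/side6.png",cv2.resize(cv2.convertScaleAbs(r["color"][150:320,240:420,::-1],alpha=1.5),None,fx=4,fy=3.5,interpolation=cv2.INTER_CUBIC))
```

```text
[ 0.59813443 -0.01574421  0.08954971] [-0.12937833  0.98853319  0.07723869 -0.00987779] [ 1.16030661 -3.3766581   3.11761848]
[-23.2  -7.3  31.5]
```

View pics/side6.png

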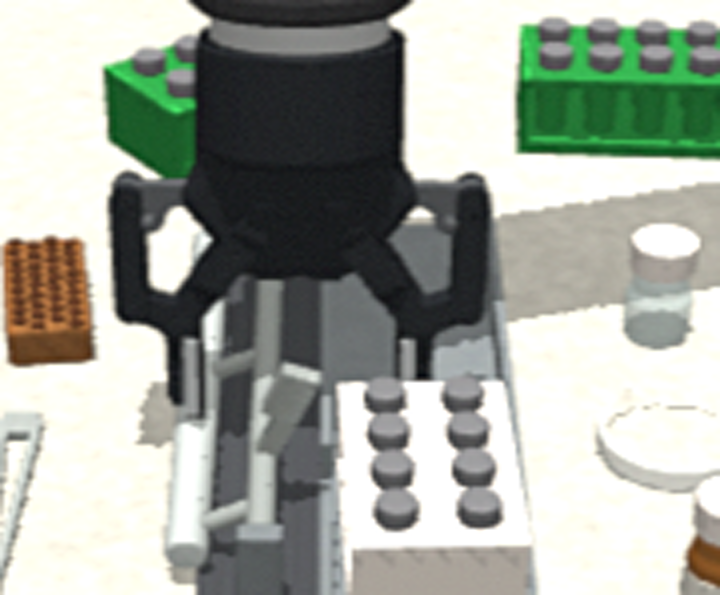

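Emit:
apply_moves(moves=[[[0,-0.15,0.04],[0,0,0],0.67],[[0,-0.36,0.096],[0,0,0],0.67],[[0,-0.6,0.16],[0,0,0],0.67],[[0,-0.84,0.224],[0,0,0],0.67],[[0,-1.04,0.277],[0,0,0],0.67],[[0,-1.2,0.32],[0,0,0],0.67],[[0,-1.2,0.32],[0,0,0],0.67]])

```text
t: 7.65
eef_pos: [0.5933, 0.0147, 0.0895]
tool_rot: [-0.129, 0.989, 0.077, -0.01]
contact_force: [2.2, -4.5, 4.0]
gripper_width: 0.837
```

Emit:
apply_moves(moves=[[[0,-0.06,0.016],[0,0,0],0.67],[[0,-0.12,0.032],[0,0,0],0.67],[[0,-0.18,0.048],[0,0,0],0.67],[[0,-0.18,0.048],[0,0,0],0.67]])

```text
t: 8.15
eef_pos: [0.5927, 0.0187, 0.0894]
tool_rot: [-0.129, 0.989, 0.077, -0.01]
contact_force: [1.3, -5.3, 4.8]
gripper_width: 0.837
```

```bash
cat > st.py <<'E'
from station import *
from h import *
import cv2,sys
o=get_obs();print(o["eef_pos"],o["contact_force"])
M=R.from_quat(o["tool_rot"],scalar_first=True).as_matrix()
C,S=np.cos(CH[2]),np.sin(CH[2])
w=o["eef_pos"]+M@[-.039,-.011,.063]; d=w-[CH[0],CH[1],0]
print((np.array([C*d[0]+S*d[1],-S*d[0]+C*d[1],d[2]])*1000).round(1))
n=sys.argv[1]
r=read_camera("side"); cv2.imwrite(f"pics/side{n}.png",cv2.resize(cv2.convertScaleAbs(r["color"][190:360,240:420,::-1],alpha=1.5),None,fx=4,fy=3.5,interpolation=cv2.INTER_CUBIC))
r=read_camera("top"); cv2.imwrite(f"pics/top{n}.png",cv2.resize(cv2.convertScaleAbs(r["color"][180:310,205:425,::-1],alpha=1.5),None,fx=3.6,fy=3.6,interpolation=cv2.INTER_CUBIC))
E
python3 st.py 7
```

```text
[0.59269688 0.01867956 0.08944797] [ 1.32479549 -5.33505843  4.79620086]
[11.6 -7.3 31.4]
```

View pics/side7.png

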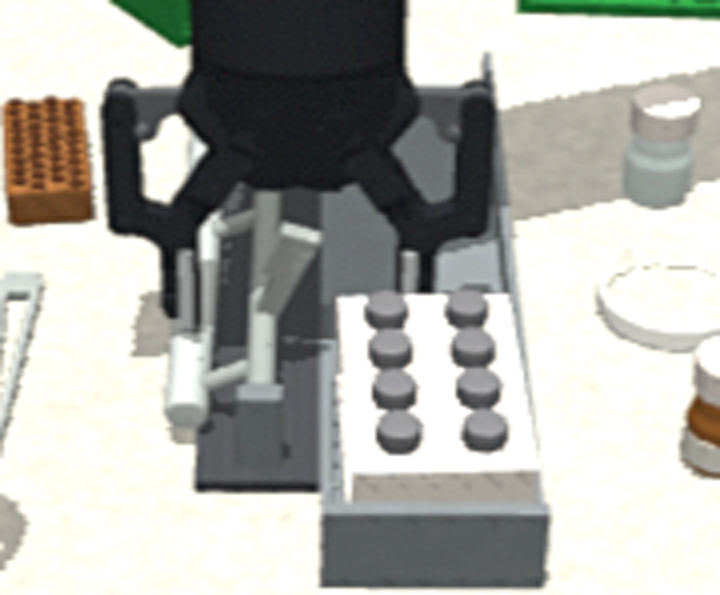

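View pics/top7.png

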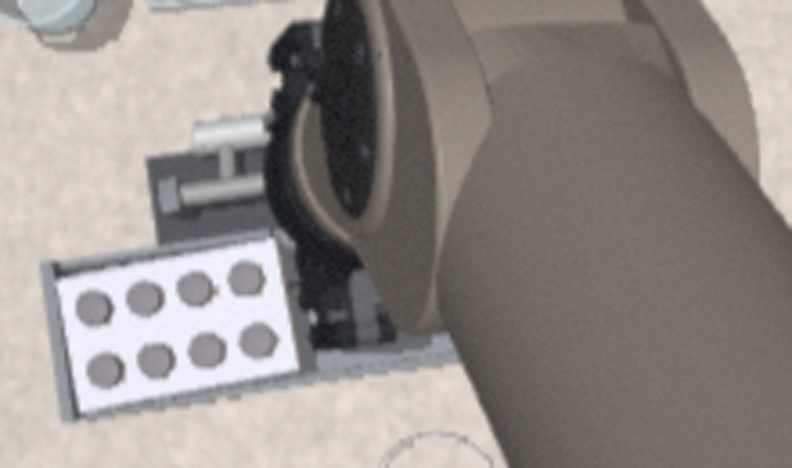

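Emit:
apply_moves(moves=[[[0,-0.04,0.01],[0,0,0],0.67],[[0,-0.08,0.02],[0,0,0],0.67],[[0,-0.12,0.032],[0,0,0],0.67],[[0,-0.12,0.032],[0,0,0],0.67]])

```text
t: 8.75
eef_pos: [0.5923, 0.0215, 0.0895]
tool_rot: [-0.129, 0.989, 0.077, -0.01]
contact_force: [0.8, -6.5, 4.6]
gripper_width: 0.833
```

Emit:
apply_moves(moves=[[[0,-0.04,0.01],[0,0,0],0.67],[[0,-0.08,0.02],[0,0,0],0.67],[[0,-0.12,0.032],[0,0,0],0.67],[[0,-0.12,0.032],[0,0,0],0.67]])

```text
t: 9.25
eef_pos: [0.5922, 0.0219, 0.0895]
tool_rot: [-0.127, 0.989, 0.076, -0.01]
contact_force: [1.6, -13.3, 7.4]
gripper_width: 0.838
```

```bash
python3 st.py 8
```

```text
[0.59218594 0.0219155  0.08945798] [  1.6173796  -13.34425143   7.44750389]
[14.8 -7.4 31.3]
```

View pics/top8.png

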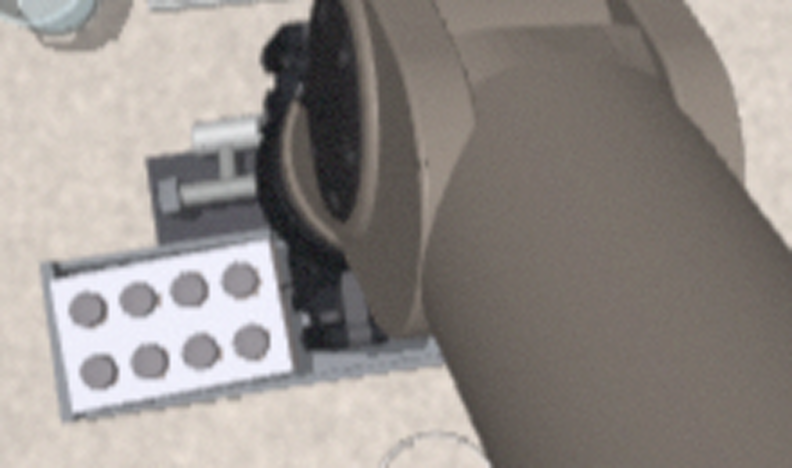

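Emit:
apply_moves(moves=[[[0,0.15,-0.04],[0,0,0],0.67],[[0,0.45,-0.12],[0,0,0],0.67],[[0,0.8,-0.213],[0,0,0],0.67],[[0,1.15,-0.307],[0,0,0],0.67],[[0,1.5,-0.4],[0,0,0],0.67],[[0,1.8,-0.48],[0,0,0],0.67],[[0,1.8,-0.48],[0,0,0],0.67]])

```text
t: 10.22
eef_pos: [0.599, -0.022, 0.0893]
tool_rot: [-0.129, 0.989, 0.076, -0.01]
contact_force: [0.6, -0.9, 4.3]
gripper_width: 0.834
```

```bash
python3 st.py 9
```

```text
[ 0.59901416 -0.02204578  0.08933666] [ 0.58688972 -0.9113998   4.2853644 ]
[-29.5  -7.3  31.3]
```

View pics/side9.png

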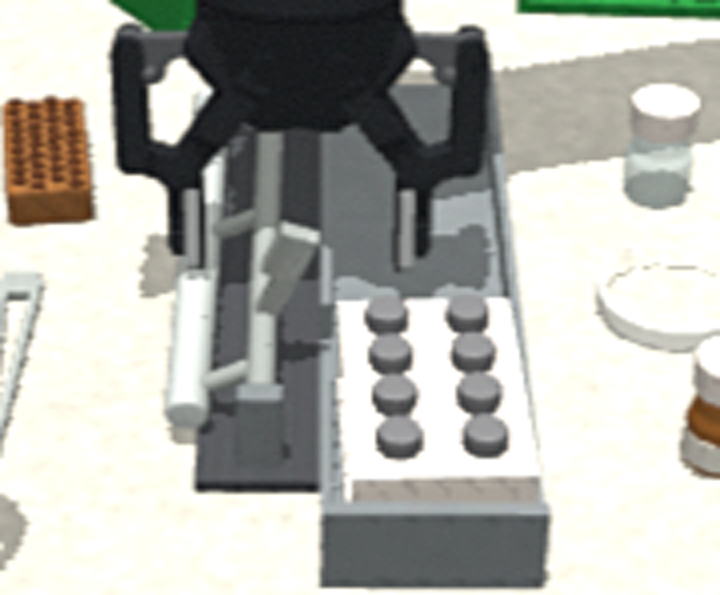

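Emit:
apply_moves(moves=[[[0,-0.04,-0.16],[0,0,0],0.67],[[0,-0.08,-0.31],[0,0,0],0.67],[[0,-0.12,-0.46],[0,0,0],0.67],[[0,-0.16,-0.62],[0,0,0],0.67],[[0,-0.2,-0.77],[0,0,0],0.67],[[0,-0.24,-0.92],[0,0,0],0.67],[[0,-0.28,-1.07],[0,0,0],0.67],[[0,-0.32,-1.22],[0,0,0],0.67],[[0,-0.36,-1.37],[0,0,0],0.67],[[0,-0.42,-1.6],[0,0,0],0.67],[[0,-0.55,-2.1],[0,0,0],0.67],[[0,-0.8,-3.0],[0,0,0],0.67],[[0,-1.1,-4.2],[0,0,0],0.67],[[0,-1.1,-4.2],[0,0,0],0.67],[[0,-1.1,-4.2],[0,0,0],0.67],[[0,-1.1,-4.2],[0,0,0],0.67]])

```text
t: 12.32
eef_pos: [0.5983, -0.0209, 0.1971]
tool_rot: [-0.13, 0.989, 0.077, -0.011]
contact_force: [-0.1, 0.9, 0.3]
gripper_width: 0.831
```

```bash
python3 st.py 10
python3 - <<'E'
from station import *
import cv2
r=read_camera("wrist"); cv2.imwrite("pics/wrist10.png",cv2.convertScaleAbs(r["color"][:,:,::-1],alpha=1.5))
E
```

```text
[ 0.59826952 -0.02091617  0.19714439] [-0.10475208  0.85470127  0.34973289]
[-28.3  -6.6 139.2]
```

View pics/side10.png

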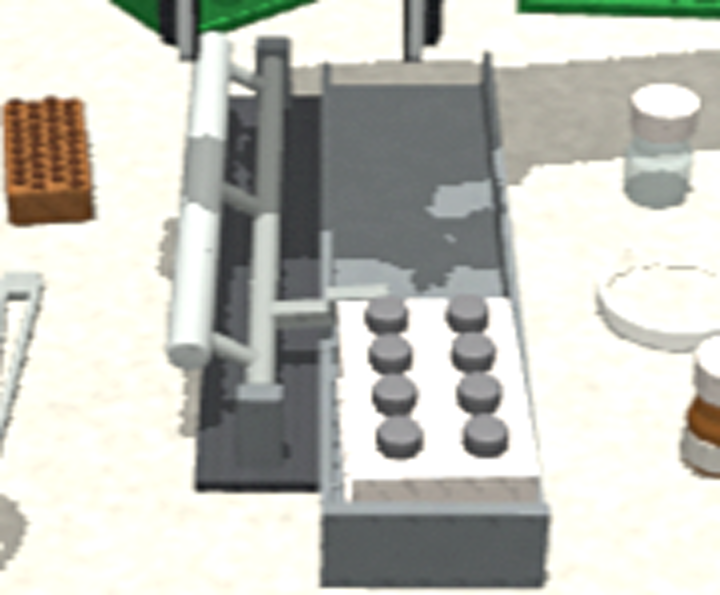

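View pics/wrist10.png

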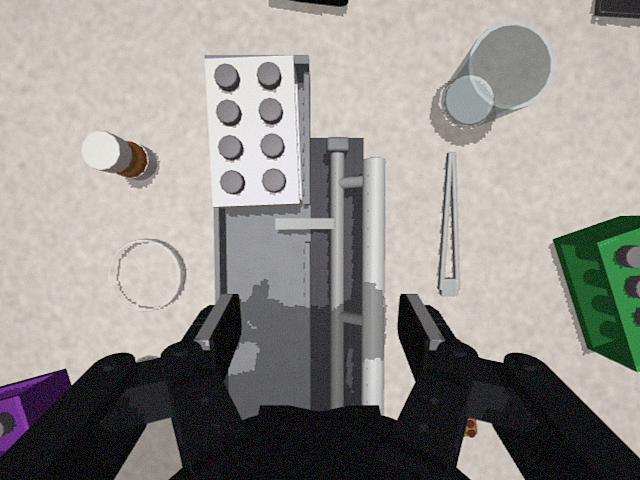

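Run:
```python
from h import *
for x in(.055,.06,.064):
    p=proj("side",c2w(CH,[[x+.05,-.03,.052],[x+.05,.03,.052],[x-.05,-.03,.052],[x-.05,.03,.052]]))
    print(x,[(int((u-239.5)*4),int((v-189.5)*3.5)) for u,v in p])
```

```text
0.055 [(344, 463), (530, 463), (343, 288), (511, 289)]
0.06 [(344, 472), (532, 473), (343, 296), (512, 297)]
0.064 [(344, 480), (532, 481), (343, 302), (513, 303)]
```

```bash
python3 -c "
from station import *
print(hand_in())"
```

```text
the job is handed in; nothing more can be done
None
```

The rack is home against the end stop with the gate shut behind it, and I handed the job in at about 12.5 s of the 45 s allowed. `hand_in` gives no verdict, so what follows is from my own checks.

I pressed the rail down with the far fingertip until the gate stood at roughly 1.2 rad, judged from the side picture. I then slid that finger along the rail while the near finger pushed the rack, at 0.07 m/s or less.

- **Home against the stop:** the pushing force rose from about 6 N to 13 N, with the pushing finger at chute x ≈ 15 mm; the rack's rear face should be at +14 mm there.
- **Letting go:** I drew the fingers back about 44 mm with the rail still held down, then lifted off.
- **Rack position:** the last side picture puts the rack at about x +60 to +63 mm, inside the 58 to 68 mm window. The lower figure comes from its rear edge, which leaves only about 2 mm to the limit.
- **Gate and fingers:** the side and wrist pictures show the gate arm shut behind the rack. The fingers were about 140 mm above the table, with under 1 N of noise on the force reading.
- **Bystanders:** none showed any sign of having moved in the pictures, but I did not measure their positions.
- **Gate arm and rack:** I saw no contact between them in the pictures I took, and I had no direct reading of that force.

No check failed or disagreed.

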